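# Find the discard flap that gives and push it open

## Task

Three of the four compartments of the slide discard station are packed full right up under their flaps; only one still has room. With the fingertips, press gently near the ribbed front edge of one flap after another until you find the one that rocks, then push that flap down as far as it goes, so that it stays open, and draw back clear of it. Nothing is to be gripped or lifted: do not force the full ones, and leave the things standing on and beside the station where they are.

Things in the scene. Friction and masses are not known exactly. Their poses are not given: they have to be found in the camera images.
- station: Grey box fixed to the desk, 254 (x) x 200 (y) x 80 mm high; origin on the desk under the middle of the four flaps, x from front to rear, z up. Four identical aluminium flaps, 90 (x) x 70 (y) x 5 mm, lie flush in the top, centres at x = +-52, y = +-56 mm; three ribs mark each front edge (-x). Openings 92 x 72, 74 mm deep. Three compartments, any three, are full; one is nearly empty; all look alike.
- loupe: Black loupe, 31 mm across, 15 mm high, loose on the flat 40 mm wide rib between the left and right flaps; origin at the middle of its underside. Leave it alone.
- vial: Small vial, 13 mm across, 48 mm high, standing loose on the station's flat rear ledge (x = 98 to 148 mm, level with the top); origin at the middle of its underside. Leave it alone.
- cup: Small polished steel cup, 38 mm across, 30 mm high, standing loose on the rear ledge; origin at the middle of its underside. Leave it alone.
- dropper: Dropping bottle, 33 mm across, 65 mm high, standing loose on the desk close to the left side of the station; origin at the middle of its underside. Leave it alone.
- flap_front_left (a joint): Front-left flap (left is the station's +y, front its -x). Hinge angle, rad: 0 = shut, level with the top; grows to a hard stop at 0.80 as the front edge goes down and the short rear end rises. Axis level, along y, 65 mm behind the front edge, 25 mm before the rear. Stiff: stays where left; turns at 2 to 3 N at the press point. Over a full compartment it stops dead within 0.05 rad (2 mm).
- flap_front_left_press (a point): Press point on the top of the front-left flap: midway across, 20 mm behind its front edge, 45 mm in front of its axis; it moves with the flap. To open a flap fully, a fingertip pressing here goes straight down 35 to 45 mm below the top, into the opening.
- flap_front_right (a joint): Front-right flap (left is the station's +y, front its -x). Hinge angle, rad: 0 = shut, level with the top; grows to a hard stop at 0.80 as the front edge goes down and the short rear end rises. Axis level, along y, 65 mm behind the front edge, 25 mm before the rear. Stiff: stays where left; turns at 2 to 3 N at the press point. Over a full compartment it stops dead within 0.05 rad (2 mm).
- flap_front_right_press (a point): Press point on the top of the front-right flap: midway across, 20 mm behind its front edge, 45 mm in front of its axis; it moves with the flap. To open a flap fully, a fingertip pressing here goes straight down 35 to 45 mm below the top, into the opening.
- flap_back_left (a joint): Back-left flap (left is the station's +y, front its -x). Hinge angle, rad: 0 = shut, level with the top; grows to a hard stop at 0.80 as the front edge goes down and the short rear end rises. Axis level, along y, 65 mm behind the front edge, 25 mm before the rear. Stiff: stays where left; turns at 2 to 3 N at the press point. Over a full compartment it stops dead within 0.05 rad (2 mm).
- flap_back_left_press (a point): Press point on the top of the back-left flap: midway across, 20 mm behind its front edge, 45 mm in front of its axis; it moves with the flap. To open a flap fully, a fingertip pressing here goes straight down 35 to 45 mm below the top, into the opening.
- flap_back_right (a joint): Back-right flap (left is the station's +y, front its -x). Hinge angle, rad: 0 = shut, level with the top; grows to a hard stop at 0.80 as the front edge goes down and the short rear end rises. Axis level, along y, 65 mm behind the front edge, 25 mm before the rear. Stiff: stays where left; turns at 2 to 3 N at the press point. Over a full compartment it stops dead within 0.05 rad (2 mm).
- flap_back_right_press (a point): Press point on the top of the back-right flap: midway across, 20 mm behind its front edge, 45 mm in front of its axis; it moves with the flap. To open a flap fully, a fingertip pressing here goes straight down 35 to 45 mm below the top, into the opening.

How it is judged:
On the way, in this order (a step that is already met when the one before it is completed fails the run):
1. a flap rocks down under the fingers (more than 0.12 rad, fingers touching the station) (value of joint any of flap_front_left, flap_front_right, flap_back_left, flap_back_right above 0.12 rad and contact force between the fingers and station above 0.3 N), for 0.05 s.
2. that flap is pushed open by the fingers (more than 0.65 rad) (value of joint any of flap_front_left, flap_front_right, flap_back_left, flap_back_right above 0.65 rad and contact force between the fingers and station above 0.3 N), for 0.05 s.
At the end, for the whole second after the job is handed in: One flap stands open by more than 0.65 rad (its stop is at 0.80) and at rest; the other three are shut (less than 0.1 rad) (((value of joint flap_front_left above 0.65 rad and not (velocity of joint flap_front_left above 0.05 rad/s) and velocity of joint flap_front_left above -0.05 rad/s and value of joint each of flap_front_right, flap_back_left, flap_back_right below 0.1 rad) or (value of joint flap_front_right above 0.65 rad and not (velocity of joint flap_front_right above 0.05 rad/s) and velocity of joint flap_front_right above -0.05 rad/s and value of joint each of flap_front_left, flap_back_left, flap_back_right below 0.1 rad) or (value of joint flap_back_left above 0.65 rad and not (velocity of joint flap_back_left above 0.05 rad/s) and velocity of joint flap_back_left above -0.05 rad/s and value of joint each of flap_front_left, flap_front_right, flap_back_right below 0.1 rad) or (value of joint flap_back_right above 0.65 rad and not (velocity of joint flap_back_right above 0.05 rad/s) and velocity of joint flap_back_right above -0.05 rad/s and value of joint each of flap_front_left, flap_front_right, flap_back_left below 0.1 rad))); the robot touches nothing.
It fails at once if the station or a flap is pressed harder than 45 N (contact force between any of the fingers, the arm and station above 45 N).
It fails at once if the loupe, vial, cup or dropping bottle is shifted by more than 20 mm, lifted or carried (distance of any of loupe, vial, cup, dropper from where it was at the start of the episode above 0.02 m).
It fails at once if the loupe, vial, cup or dropping bottle is tipped over (angle between any of loupe, vial, cup, dropper's own z axis and vertical above 0.5 rad).
It also fails if it takes over 48 s, if anything falls off the work surface, if the arm or the gripper's body presses on something with over 40 N, if the wrist force passes 120 N, or if a joint passes its speed limit or range.

## Robot

A 6-joint arm with a two-finger parallel gripper is mounted at the origin on a cart in front of the work surface, level with it; the furniture and walls round the work are solid. World frame = base frame: x ahead of the robot, y to its left, z up, the work surface at z = 0. Lengths are in m, angles in rad, forces in N, time in s.
With the tool pointing down it reaches from about 0.325 to 0.75 m from the base axis. Payload 7.6 kg.
Tool frame: the origin (TCP) lies between the finger pads; the fingertips stand 14 mm ahead of it and the grasp point (between the pads) lies 5 mm behind it; x points along the fingers, z is the direction in which the jaws open and shut, and the axes are right-handed (so a half turn about x gives the same grasp; the last joint's range is limited). The gripper opens to 85 mm and grips with 20 to 120 N. Pads are 22 mm wide; open, the fingers measure 114 mm over their backs; the gripper's body (76 mm by 85 mm) begins 54 mm behind the grasp point. The pads swing forward as they close: fully open they stand 13 mm farther back than shut.
Start: joints at [-1.213, 0.052, 1.401, -0, 1.689, -0.07], TCP at [0.218, -0.478, 0.245] pointing down, gripper open.
Joint ranges: [-2.9, 2.9], [-0.91, 2.17], [0.12, 2.37], [-1.06, 4.2], [0.26, 2.73], [-2.93, 2.93]. Speed limits (rad/s): [2.57, 2.57, 3.01, 3.14, 3.14, 3.14].

## Interface

Orientations are given as [roll, pitch, yaw] about the fixed x, y, z axes, in that order (R = Rz(yaw) Ry(pitch) Rx(roll)).
In Python, from bench import r gives the robot as it stands. The module is installed in compiled form; this text tells all that it offers.
- The arm moves only by the tool play_rows, never from a script. Its argument "motion" is text: rows parted by semicolons, each of 7 numbers parted by spaces: the shift along the world's x, y, z in cm, then the turn, a rotation vector about the world's x, y, z in degrees, then the finger opening in cm, from 0 to 8.54. In form: x y z ax ay az jaw; .... A call has 1 to 12 rows; each row shifts and turns the commanded pose from where the row before left it; what a row does not reach is not made up. A row lasts 1/10 s, in which the tool goes at most 50 mm and 8.59 degrees, less where a joint would pass 70% of its speed; a pose out of reach is approached as far as the arm can. A call with a gripper value outside its range is refused whole. The fingers move at their own pace and stop on an object; "squeeze" is the grip in N (left out, the last holds). Time passes only in rows, so rows that do not move let the fingers close. It gives the time, the measured TCP pose, the force and the opening at its end, in the units of the state.
- r.sense(): the state, without advancing time (a new reading comes with each control period).
- r.capture(name): name is "scene" or "side" or "wrist"; returns a dict with "color" (420x560x3 uint8, red, green, blue), "camera_matrix" (3x3 intrinsics, pixels), "R" (3x3) and "t" (3): a world point X has camera coordinates R X + t. Camera axes: x right, y down, z forward; pixel columns grow to the right and rows downward; lengths in m; the calibration is good to about 2 mm. A picture is of the moment at which its call begins. There is no depth.
- r.finish_job(): hands the job in, once; it reports no verdict.
The state is a dict: "clock": time; "joint_pos": joint angles; "dq": joint speeds; "joint_torque": joint torques, N m; "tool_pos": TCP position; "orientation": TCP orientation; "wrist_force": force on the tool from outside, world axes, zero at the start; "wrist_torque": the same for the moment, N m; "grip_width": finger opening in m.
Only numpy, scipy, OpenCV 4.12 (cv2) and the standard library are available. Lean on these libraries where they do the work, as an engineer would, in place of code of your own. Each camera call takes 0.05 s, during which the arm holds its last target. There are 200 camera calls.

## Working session

There is one attempt and no reset: what is moved stays moved. The work goes in short steps, Python scripts to look and compute and a tool call to move; the robot and the scene stay as the last step left them, time stands still between calls to the robot, and variables do not carry over. Pictures are saved under pics/ and viewed, about 8 in all and at most 12, crops included, and the job is handed in when it is done.

Besides the shell and the picture viewer there is one more tool, called by a JSON object that holds its "api" and its "payload". play_rows: Moves the arm, as the interface text tells. Its arguments: {"type":"object","properties":{"motion":{"type":"string"},"squeeze":{"type":"number"}},"required":["motion"]}

```bash
mkdir -p pics; python3 - <<'E'
from bench import r
import cv2,numpy as np
s=r.sense();print(s)
for n in("scene","side"):
    c=r.capture(n);cv2.imwrite(f"pics/{n}.png",c["color"][:,:,::-1]);np.savez(f"{n}.npz",**c);print(n,c["camera_matrix"],c["R"],c["t"])
E
```

```text
{'clock': 0.0, 'joint_pos': array([-1.21330549e+00,  5.28375440e-02,  1.40170902e+00, -3.77619416e-06,
        1.68862673e+00, -7.02941838e-02]), 'dq': array([-0.00018606,  0.00085581, -0.00268006, -0.00027955, -0.00161693,
       -0.00048687]), 'joint_torque': array([ 8.97274276e-04, -3.81666183e+01, -3.60189950e+01,  1.34024674e-05,
        6.16028759e-03, -6.79082923e-08]), 'tool_pos': array([ 0.21772397, -0.47741678,  0.24447994]), 'orientation': array([3.07367137, 1.56921568, 1.93065962]), 'wrist_force': array([-0.14751459, -0.02688982,  0.1523313 ]), 'wrist_torque': array([-0.02078743, -0.0001708 ,  0.00270208]), 'grip_width': 0.08557157093176683}
scene [[472.24498171   0.         276.09456706]
 [  0.         472.24498171 212.23508561]
 [  0.           0.           1.        ]] [[-0.78892404 -0.61419698 -0.01899832]
 [-0.42179448  0.56375224 -0.7101217 ]
 [ 0.44686494 -0.55221869 -0.70382259]] [0.64327269 0.10653157 0.84222104]
side [[525.1478244    0.         276.73879516]
 [  0.         525.1478244  210.85402739]
 [  0.           0.           1.        ]] [[-0.99952649 -0.03075364  0.00100618]
 [-0.01954492  0.60929611 -0.79270187]
 [ 0.02376541 -0.79234618 -0.60960867]] [ 0.5746791  -0.12690253  1.16739603]
```

View pics/scene.png

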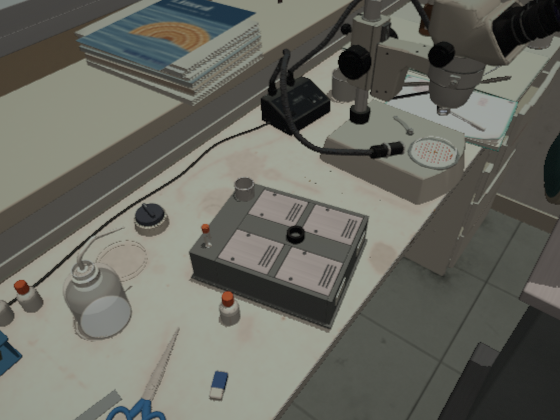

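View pics/side.png

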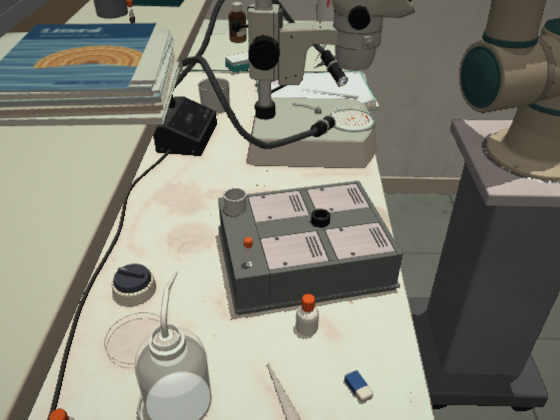

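The scene and side views show the station's four pinkish flaps, at about (235–370, 190–290) in scene and (250–395, 185–270) in side. The loupe is in the middle, the cup and vial are on the rear ledge, and the dropper is on the +y side. Next I'll fit the flaps on the z=0.08 plane.

```bash
cat > h.py <<'E'
import numpy as np,cv2
def ray(c,uv,z):
    K,R,t=c["camera_matrix"],c["R"],c["t"];C=-R.T@t
    d=(np.linalg.inv(K)@np.c_[uv,np.ones(len(uv))].T).T@R
    return C+d*((z-C[2])/d[:,2])[:,None]
def proj(c,X):
    p=(np.atleast_2d(X)@c["R"].T+c["t"])@c["camera_matrix"].T;return p[:,:2]/p[:,2:]
E
python3 - <<'E'
from h import *
for n,box in(("scene",(215,185,375,298)),("side",(245,178,400,272))):
    c=dict(np.load(n+".npz"));im=c["color"].astype(int);x0,y0,x1,y1=box
    m=np.zeros(im.shape[:2],np.uint8);m[y0:y1,x0:x1]=((im.min(2)>115)[y0:y1,x0:x1])*255
    m=cv2.morphologyEx(m,cv2.MORPH_CLOSE,np.ones((5,5)))
    cs,_=cv2.findContours(m,0,2);P=[]
    for k in cs:
        a=cv2.contourArea(k)
        if a<500: continue
        q=ray(c,k[:,0].astype(float),.08)[:,:2].astype(np.float32)
        b=cv2.minAreaRect(q);P.append(b[0]);print(n,a,np.round(b[0],4),np.round(b[1],4),round(b[2],1))
    P=np.array(P);print(P.mean(0))
E
```

```text
scene 1762.0 [0.4348 0.401 ] [0.0882 0.068 ] 13.9
scene 1552.0 [0.5357 0.4257] [0.0881 0.0679] 13.9
scene 5843.5 [0.4849 0.3292] [0.2234 0.2652] 29.5
[0.48513815 0.38528239]
side 1790.5 [0.537 0.425] [0.0894 0.0718] 13.9
side 6453.5 [0.4999 0.3383] [0.2436 0.2142] 1.8
[0.51844366 0.381653  ]
```

```bash
python3 - <<'E'
from h import *
from scipy.spatial.transform import Rotation as Ro
A=dict(np.load("scene.npz"));B=dict(np.load("side.npz"))
P=[k["camera_matrix"]@np.c_[k["R"],k["t"]] for k in(A,B)]
def tri(a,b):
    X=cv2.triangulatePoints(*P,np.array(a,float).reshape(2,1),np.array(b,float).reshape(2,1));return (X[:3]/X[3]).ravel().round(3)
for n,a,b in(("lens bottom",(452,103),(357,65)),("plate centre",(434,152),(351,119)),("lamp tip",(400,150),(333,122)),("knob",(355,62),(264,52)),("vial cap",(206,229),(248,242)),("cup",(244,183),(235,196)),("dropper cap",(228,298),(308,301)),("loupe",(296,234),(320,217))):print(n,tri(a,b))
print("base near corners", ray(A,np.array([[428.,194],[470,150],[322,150]]),0).round(3),ray(B,np.array([[374.,165],[248,163]]),0).round(3))
for k in(A,B):print("eyepiece z.35",ray(k,np.array([[520.,20],[555,45],[470,50]]),.35).round(3))
x=np.array([.971,.24]);y=np.array([-.24,.971]);o=np.array([.4987,.3590])
for n,a,b in(("FL",-1,1),("FR",-1,-1),("BL",1,1),("BR",1,-1)):
    p=o+(a*.052-.025)*x+b*.056*y;print(n,p.round(4),[proj(k,[*p,.08]).round(1) for k in(A,B)])
print(Ro.from_euler("xyz",[3.07367137,1.56921568,1.93065962]).as_matrix().round(3))
im=np.hstack([cv2.resize(k["color"][y0:y0+280,x0:x0+280,::-1],(400,400)) for k,x0,y0 in((A,280,0),(B,190,0))]);cv2.imwrite("pics/mic.png",im)
E
```

```text
lens bottom [ 0.408 -0.037  0.182]
plate centre [ 0.412 -0.025  0.065]
lamp tip [0.457 0.051 0.097]
knob [0.599 0.014 0.229]
vial cap [0.601 0.458 0.12 ]
cup [0.634 0.326 0.107]
dropper cap [0.515 0.509 0.057]
loupe [0.494 0.355 0.087]
base near corners [[ 0.385  0.031  0.   ]
 [ 0.373 -0.168  0.   ]
 [ 0.65   0.037  0.   ]] [[0.364 0.058 0.   ]
 [0.635 0.059 0.   ]]
eyepiece z.35 [[ 0.34  -0.056  0.35 ]
 [ 0.269  0.005  0.35 ]
 [ 0.365  0.094  0.35 ]]
eyepiece z.35 [[0.194 0.186 0.35 ]
 [0.181 0.293 0.35 ]
 [0.304 0.316 0.35 ]]
FL [0.4105 0.3949] [array([[323.5, 274.6]]), array([[374.8, 238.1]])]
FR [0.4374 0.2861] [array([[345.5, 227.5]]), array([[351.7, 196.6]])]
BL [0.5115 0.4199] [array([[264.2, 254.9]]), array([[310. , 247.4]])]
BR [0.5384 0.3111] [array([[290.4, 211.1]]), array([[292.8, 204.2]])]
[[-0.001  0.91   0.415]
 [ 0.001  0.415 -0.91 ]
 [-1.     0.    -0.002]]
```

View pics/mic.png

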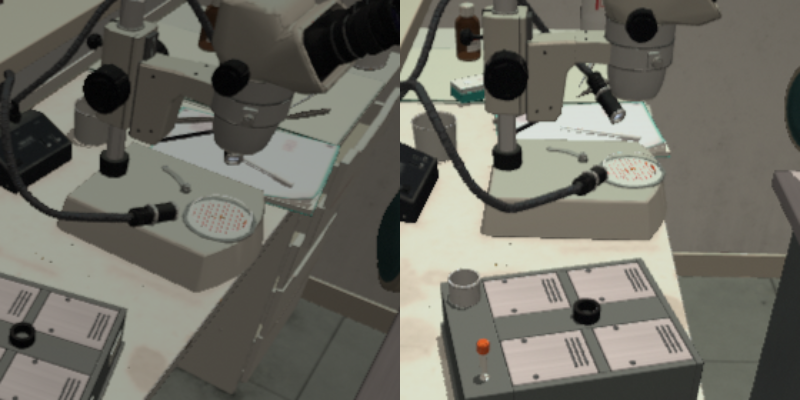

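The base and pillar of the microscope occupy x>0.37, y −0.17 to 0.06, and its eyepieces lean toward the robot, right in the way of the sweep. I'll rise and tilt to look at it with the wrist camera first.

{"api": "play_rows", "payload": {"motion": "0 0 5 0 0 0 0; 0 0 5 8 0 0 0; 0 0 5 8 0 0 0; 0 0 5 8 0 0 0; 0 0 0 8 0 0 0; 0 0 0 8 0 0 0; 0 0 0 8 0 0 0; 0 0 0 0 0 0 0; 0 0 0 0 0 0 0", "squeeze": 20}}

```text
clock: 1.0
tool_pos: [0.2194, -0.4706, 0.4213]
orientation: [2.708, 0.779, 1.558]
wrist_force: [-0.6, 0.5, 1.9]
grip_width: -0.0
```

```bash
python3 - <<'E'
from bench import r
from h import *
s=r.sense();print(s["joint_pos"].round(3),s["tool_pos"],s["wrist_force"],s["grip_width"])
W=[]
for n in("wrist","side"):
    c=r.capture(n);np.savez(n+"1.npz",**c);W.append(c["color"][:,:,::-1]);print((-c["R"].T@c["t"]).round(3))
cv2.imwrite("pics/w1.png",np.hstack([cv2.resize(w,(400,300)) for w in W]))
E
```

```text
[-1.306  0.597  0.544  0.504  2.727  0.23 ] [ 0.21944729 -0.47059051  0.42132008] [-0.61857835  0.54006192  1.94759477] -4.066985470356308e-05
[ 0.29  -0.539  0.536]
[0.544 1.02  0.61 ]
```

View pics/w1.png

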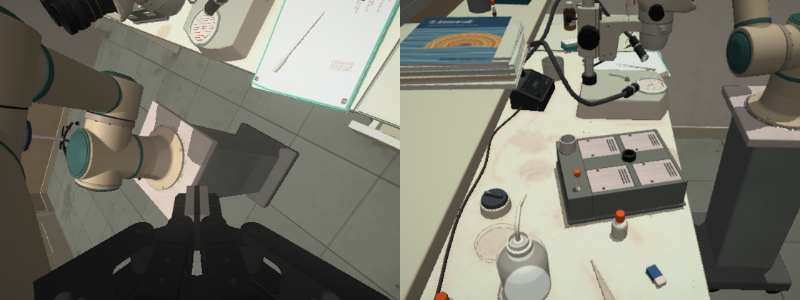

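The wrist view shows the base, with an eyepiece at top left (about 63–150, 0–45 at full resolution). I'll bound the eyepiece position with rays.

```bash
python3 - <<'E'
from h import *
W=dict(np.load("wrist1.npz"));A=dict(np.load("scene.npz"))
C=lambda c:-c["R"].T@c["t"]
def d(c,p): return c["R"].T@np.linalg.inv(c["camera_matrix"])@np.array([*p,1.])
print("scene cam",C(A))
for n,c,ps in(("wrist",W,[(63,15),(100,40),(150,25),(150,3)]),("scene",A,[(557,45),(557,5),(500,40),(495,5),(470,60)])):
    for p in ps:
        for yy in(-.09,-.04,.01):
            v=d(c,p);print(n,p,yy,(C(c)+v*(yy-C(c)[1])/v[1]).round(3))
im=cv2.resize(W["color"][0:140,0:330,::-1],(780,330),interpolation=2);im2=cv2.resize(A["color"][0:110,300:560,::-1],(780,270)[:2],interpolation=2)
cv2.imwrite("pics/eye.png",np.vstack([im,im2]))
E
```

```text
scene cam [0.17606866 0.80012893 0.68064568]
wrist (63, 15) -0.09 [ 0.282 -0.09   0.429]
wrist (63, 15) -0.04 [ 0.281 -0.04   0.417]
wrist (63, 15) 0.01 [0.28  0.01  0.405]
wrist (100, 40) -0.09 [ 0.273 -0.09   0.389]
wrist (100, 40) -0.04 [ 0.272 -0.04   0.373]
wrist (100, 40) 0.01 [0.27  0.01  0.357]
wrist (150, 25) -0.09 [ 0.313 -0.09   0.341]
wrist (150, 25) -0.04 [ 0.316 -0.04   0.319]
wrist (150, 25) 0.01 [0.319 0.01  0.298]
wrist (150, 3) -0.09 [ 0.335 -0.09   0.348]
wrist (150, 3) -0.04 [ 0.34  -0.04   0.327]
wrist (150, 3) 0.01 [0.346 0.01  0.307]
scene (557, 45) -0.09 [ 0.277 -0.09   0.311]
scene (557, 45) -0.04 [ 0.272 -0.04   0.332]
scene (557, 45) 0.01 [0.266 0.01  0.353]
scene (557, 5) -0.09 [ 0.3   -0.09   0.372]
scene (557, 5) -0.04 [ 0.293 -0.04   0.39 ]
scene (557, 5) 0.01 [0.286 0.01  0.407]
scene (500, 40) -0.09 [ 0.368 -0.09   0.296]
scene (500, 40) -0.04 [ 0.358 -0.04   0.317]
scene (500, 40) 0.01 [0.347 0.01  0.339]
scene (495, 5) -0.09 [ 0.395 -0.09   0.351]
scene (495, 5) -0.04 [ 0.382 -0.04   0.37 ]
scene (495, 5) 0.01 [0.37  0.01  0.388]
scene (470, 60) -0.09 [ 0.41  -0.09   0.245]
scene (470, 60) -0.04 [ 0.397 -0.04   0.269]
scene (470, 60) 0.01 [0.384 0.01  0.294]
```

View pics/eye.png

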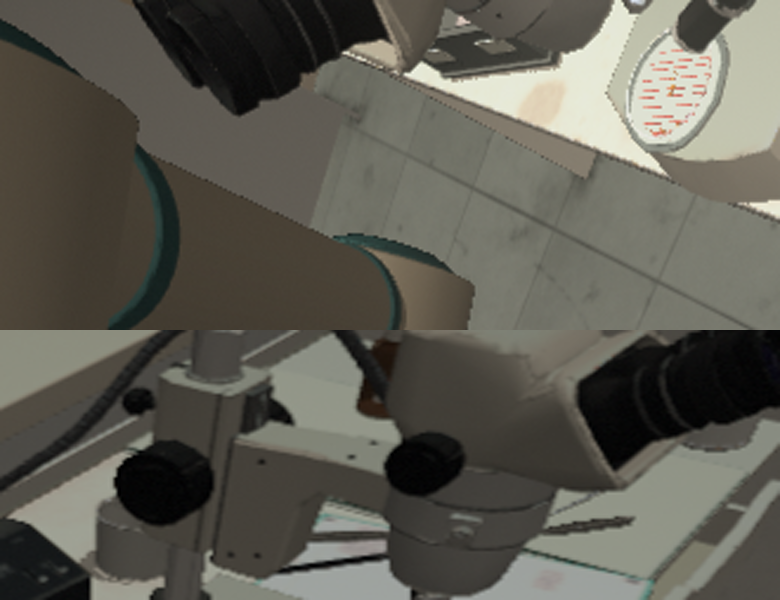

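{"api": "play_rows", "payload": {"motion": "0 0 0 -8 0 0 0; 0 0 2 -8 0 0 0; 0 0 4 -8 0 0 0; -1 2 4 -8 0 0 0; -1 2 4 -8 0 0 0; -1 2 4 0 0 0 0; -1 2 4 0 0 0 0; 0 0 0 0 0 0 0; 0 0 0 0 0 0 0"}}

```text
clock: 2.0
tool_pos: [0.1792, -0.3886, 0.6444]
orientation: [2.576, 1.484, 1.431]
wrist_force: [-0.2, 0.5, -0.7]
grip_width: -0.0002
```

```bash
python3 - <<'E'
from bench import r
from scipy.spatial.transform import Rotation as Ro
import numpy as np
s=r.sense();print(s["joint_pos"].round(3),s["tool_pos"],s["wrist_force"])
M=Ro.from_euler("xyz",s["orientation"]).as_matrix();print(M.round(3))
a=M[:,0];print(np.degrees(np.cross(a,[0,0,-1])))
E
```

```text
[-1.249  0.259  0.307  0.082  2.653 -0.033] [ 0.17916636 -0.38862723  0.6443869 ] [-0.18885478  0.50185453 -0.70230984]
[[ 0.012  0.91   0.413]
 [ 0.086  0.411 -0.908]
 [-0.996  0.047 -0.073]]
[-4.92392273  0.69262645  0.        ]
```

{"api": "play_rows", "payload": {"motion": "3 3 -2 -4.9 0.7 0 0; 3 3.5 -2 0 0 7 0; 3 4 0 0 0 7 0; 3 4 0 0 0 7 0; 2.5 4 0 0 0 7 0; 2 4.5 0 0 0 7 0; 2 4.5 0 0 0 7 0; 1 4.5 0 0 0 7 0; 0.5 4.5 0 0 0 7 0; 0.5 4.5 0 0 0 7 0; 0.5 4.5 0 0 0 7 0; 0.5 4.5 0 0 0 7 0"}}

```text
clock: 3.2
tool_pos: [0.3904, 0.1061, 0.6044]
orientation: [2.774, 1.546, 2.978]
wrist_force: [0.5, -0.8, 0.6]
grip_width: -0.0001
```

```bash
cat > st.py <<'E'
from bench import r
from scipy.spatial.transform import Rotation as Ro
import numpy as np
s=r.sense();print(s["clock"],s["joint_pos"].round(3),s["tool_pos"].round(4),s["wrist_force"].round(2))
M=Ro.from_euler("xyz",s["orientation"]).as_matrix()
print("tilt fix",np.degrees(np.cross(M[:,0],[0,0,-1])).round(2),"jaw az",np.degrees(np.arctan2(M[1,2],M[0,2])).round(2))
P=dict(FL=(.4105,.3949),FR=(.4374,.2861),BL=(.5115,.4199),BR=(.5384,.3111))
for k,p in P.items():print(k,((np.array(p)-s["tool_pos"][:2])*100).round(2))
E
python3 st.py
```

```text
3.2 [ 0.169  0.022  0.677  0.013  2.465 -0.024] [0.3904 0.1061 0.6044] [ 0.45 -0.83  0.61]
tilt fix [-0.23 -1.38 -0.  ] jaw az 11.64
FL [ 2.01 28.88]
FR [ 4.7 18. ]
BL [12.11 31.38]
BR [14.8 20.5]
```

Past the microscope. I'll go above FR and descend to a TCP height of about 0.15 (tips 55 mm above the top).

{"api": "play_rows", "payload": {"motion": "1.2 4.5 0 0 -1.4 2.4 0; 1.2 4.5 0 0 0 0 0; 1.2 4.5 -1 0 0 0 0; 1.1 4.5 -3 0 0 0 0; 0 0 -5 0 0 0 0; 0 0 -5 0 0 0 0; 0 0 -5 0 0 0 0; 0 0 -5 0 0 0 0; 0 0 -5 0 0 0 0; 0 0 -5 0 0 0 0; 0 0 -5 0 0 0 0; 0 0 -5 0 0 0 0"}}

```text
clock: 4.4
tool_pos: [0.4352, 0.2792, 0.1705]
orientation: [1.063, 1.568, 1.304]
wrist_force: [0.9, 0.7, 0.1]
grip_width: 0.0
```

{"api": "play_rows", "payload": {"motion": "0 0 0 0 0 0 0; 0 0 0 0 0 0 0; 0 0 0 0 0 0 0"}}

```text
clock: 4.7
tool_pos: [0.4379, 0.2807, 0.1777]
orientation: [0.542, 1.561, 0.782]
wrist_force: [0.5, 0.5, 0.8]
grip_width: -0.0001
```

```bash
python3 st.py; python3 - <<'E'
from bench import r
from h import *
c=[r.capture(n)["color"][:,:,::-1] for n in("side","wrist")]
cv2.imwrite("pics/fr.png",np.hstack([cv2.resize(c[0][120:330,200:480],(400,300)),cv2.resize(c[1],(400,300))]))
E
```

```text
4.7 [0.498 0.062 1.525 0.003 1.545 0.258] [0.4379 0.2807 0.1777] [0.48 0.55 0.84]
tilt fix [-0.39  0.4   0.  ] jaw az 13.74
FL [-2.74 11.42]
FR [-0.05  0.54]
BL [ 7.36 13.92]
BR [10.05  3.04]
```

View pics/fr.png

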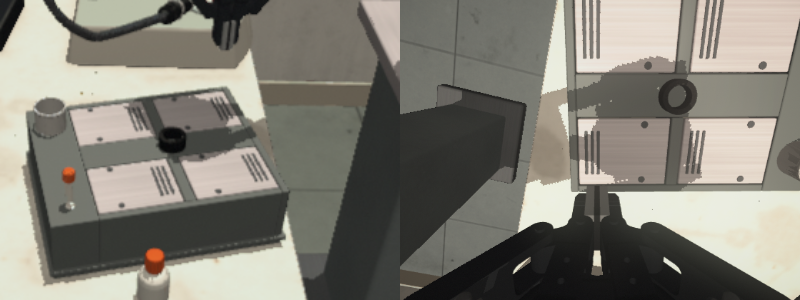

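The wrist view shows the shut fingers just outside the FR flap in the image because of the parallax of the high viewpoint. The layout is consistent with the map, with the loupe at (678, 96). Now I'll descend to about 8 mm above the flap.

{"api": "play_rows", "payload": {"motion": "0 0.5 -3 0 0 0 0; 0 0 -3 0 0 0 0; 0 0 -1.5 0 0 0 0; 0 0 0 0 0 0 0; 0 0 0 0 0 0 0; 0 0 0 0 0 0 0"}}

```text
clock: 5.4
tool_pos: [0.4379, 0.2857, 0.1016]
orientation: [0.612, 1.562, 0.852]
wrist_force: [-0.7, 0.4, -0.7]
grip_width: 0.0003
```

{"api": "play_rows", "payload": {"motion": "0 0 -0.3 0 0 0 0; 0 0 -0.3 0 0 0 0; 0 0 -0.2 0 0 0 0; 0 0 0 0 0 0 0; 0 0 0 0 0 0 0"}}

```text
clock: 5.9
tool_pos: [0.4373, 0.2854, 0.0925]
orientation: [0.724, 1.564, 0.963]
wrist_force: [-1.9, -0.7, 6.0]
grip_width: 0.0001
```

{"api": "play_rows", "payload": {"motion": "0 0 -0.1 0 0 0 0; 0 0 -0.1 0 0 0 0; 0 0 0 0 0 0 0"}}

```text
clock: 6.2
tool_pos: [0.4374, 0.2855, 0.0924]
orientation: [0.66, 1.563, 0.9]
wrist_force: [-7.4, -4.7, 17.9]
grip_width: -0.0001
```

FR stops dead: 18 N with no further motion, so it's full. On to FL.

{"api": "play_rows", "payload": {"motion": "0 0 2.2 0 0 0 0; -0.7 2.9 0 0 0 0 0; -1 4 0 0 0 0 0; -1 4 0 0 0 0 0; 0 0 -1 0 0 0 0; 0 0 0 0 0 0 0; 0 0 0 0 0 0 0"}}

```text
clock: 6.9
tool_pos: [0.4098, 0.3933, 0.1008]
orientation: [0.942, 1.567, 1.181]
wrist_force: [0.5, 0.2, -0.3]
grip_width: -0.0003
```

{"api": "play_rows", "payload": {"motion": "0 0.1 -0.3 0 0 0 0; 0 0 -0.3 0 0 0 0; 0 0 -0.2 0 0 0 0; 0 0 0 0 0 0 0; 0 0 0 0 0 0 0"}}

```text
clock: 7.4
tool_pos: [0.4099, 0.395, 0.0934]
orientation: [0.884, 1.565, 1.123]
wrist_force: [0.4, 0.4, 0.1]
grip_width: 0.0001
```

{"api": "play_rows", "payload": {"motion": "0 0 -0.1 0 0 0 0; 0 0 -0.1 0 0 0 0; 0 0 0 0 0 0 0"}}

```text
clock: 7.7
tool_pos: [0.41, 0.3952, 0.0915]
orientation: [0.807, 1.565, 1.047]
wrist_force: [0.5, -0.7, 0.9]
grip_width: 0.0001
```

{"api": "play_rows", "payload": {"motion": "0 0 -0.1 0 0 0 0; 0 0 -0.1 0 0 0 0; 0 0 0 0 0 0 0"}}

```text
clock: 8.0
tool_pos: [0.4099, 0.3952, 0.0893]
orientation: [0.833, 1.565, 1.073]
wrist_force: [1.0, -0.4, 1.8]
grip_width: 0.0001
```

{"api": "play_rows", "payload": {"motion": "0 0 -0.1 0 0 0 0; 0 0 -0.1 0 0 0 0; 0 0 0 0 0 0 0"}}

```text
clock: 8.3
tool_pos: [0.4098, 0.3952, 0.0872]
orientation: [0.899, 1.565, 1.138]
wrist_force: [-0.3, -0.1, 1.2]
grip_width: -0.0
```

{"api": "play_rows", "payload": {"motion": "0 0 -0.1 0 0 0 0; 0 0 -0.1 0 0 0 0; 0 0 0 0 0 0 0"}}

```text
clock: 8.6
tool_pos: [0.4097, 0.3951, 0.0852]
orientation: [0.904, 1.566, 1.144]
wrist_force: [1.3, 0.3, 1.3]
grip_width: 0.0001
```

FL rocks: the tips are 9 mm below the top at about 2 N. I'll push it down.

{"api": "play_rows", "payload": {"motion": "0 0 -0.3 0 0 0 0; 0 0 -0.3 0 0 0 0; 0 0 -0.3 0 0 0 0; 0 0 -0.3 0 0 0 0; 0 0 -0.3 0 0 0 0; 0 0 0 0 0 0 0"}}

```text
clock: 9.2
tool_pos: [0.4094, 0.3949, 0.0695]
orientation: [1.044, 1.567, 1.284]
wrist_force: [-0.7, 0.1, 0.6]
grip_width: 0.0001
```

{"api": "play_rows", "payload": {"motion": "0 0 -0.2 0 0 0 0; 0 0 -0.2 0 0 0 0; 0 0 -0.2 0 0 0 0; 0 0 0 0 0 0 0"}}

```text
clock: 9.6
tool_pos: [0.4096, 0.395, 0.064]
orientation: [0.933, 1.566, 1.172]
wrist_force: [-0.4, 1.4, 0.7]
grip_width: -0.0004
```

{"api": "play_rows", "payload": {"motion": "0 0 -0.15 0 0 0 0; 0 0 -0.15 0 0 0 0; 0 0 0 0 0 0 0"}}

```text
clock: 9.9
tool_pos: [0.4097, 0.3951, 0.0611]
orientation: [0.908, 1.566, 1.147]
wrist_force: [0.6, 0.7, 1.1]
grip_width: -0.0003
```

Not at the stop yet, so I'll continue in small steps.

{"api": "play_rows", "payload": {"motion": "0 0 -0.15 0 0 0 0; 0 0 -0.15 0 0 0 0; 0 0 0 0 0 0 0"}}

```text
clock: 10.2
tool_pos: [0.4097, 0.3951, 0.058]
orientation: [0.92, 1.566, 1.16]
wrist_force: [0.9, -0.2, 0.6]
grip_width: -0.0001
```

{"api": "play_rows", "payload": {"motion": "0 0 -0.1 0 0 0 0; 0 0 -0.1 0 0 0 0; 0 0 0 0 0 0 0"}}

```text
clock: 10.5
tool_pos: [0.4097, 0.3951, 0.0561]
orientation: [0.899, 1.566, 1.139]
wrist_force: [0.1, -0.7, 1.0]
grip_width: 0.0
```

{"api": "play_rows", "payload": {"motion": "0 0 -0.1 0 0 0 0; 0 0 -0.1 0 0 0 0; 0 0 0 0 0 0 0"}}

```text
clock: 10.8
tool_pos: [0.4097, 0.3951, 0.0542]
orientation: [0.892, 1.566, 1.132]
wrist_force: [-0.5, 0.0, 0.4]
grip_width: -0.0002
```

{"api": "play_rows", "payload": {"motion": "0 0 -0.1 0 0 0 0; 0 0 -0.1 0 0 0 0; 0 0 0 0 0 0 0"}}

```text
clock: 11.1
tool_pos: [0.4103, 0.3954, 0.0533]
orientation: [0.756, 1.564, 0.996]
wrist_force: [-1.3, -0.9, 6.3]
grip_width: 0.0
```

{"api": "play_rows", "payload": {"motion": "0 0 -0.1 0 0 0 0; 0 0 -0.1 0 0 0 0; 0 0 0 0 0 0 0"}}

```text
clock: 11.4
tool_pos: [0.4107, 0.3956, 0.0528]
orientation: [0.687, 1.563, 0.926]
wrist_force: [-2.3, -3.1, 14.6]
grip_width: -0.0003
```

```bash
python3 - <<'E'
from bench import r
from h import *
c=[r.capture(n)["color"][:,:,::-1] for n in("side","scene")]
cv2.imwrite("pics/push.png",np.hstack([cv2.resize(c[0][150:300,220:420],(400,300),interpolation=2),cv2.resize(c[1][170:320,190:390],(400,300),interpolation=2)]))
E
```

```text
(no output)
```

View pics/push.png

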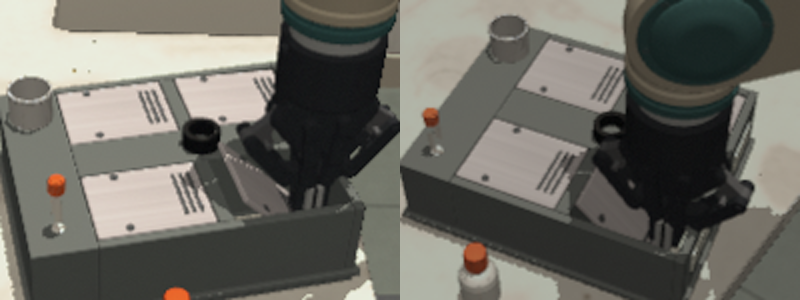

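The stop is reached at 41 mm with 14.6 N. The picture shows the FL flap steeply down and the loupe, vial, cup and dropper standing in place. I'll withdraw straight up.

{"api": "play_rows", "payload": {"motion": "0 0 0.5 0 0 0 0; 0 0 1.5 0 0 0 0; 0 0 3 0 0 0 0; 0 0 4 0 0 0 0; 0 0 5 0 0 0 0; 0 0 5 0 0 0 0; 0 0 5 0 0 0 0; 0 0 5 0 0 0 0; 0 0 0 0 0 0 0; 0 0 0 0 0 0 0"}}

```text
clock: 12.5
tool_pos: [0.4099, 0.3952, 0.342]
orientation: [0.726, 1.563, 0.965]
wrist_force: [-0.4, -0.1, -1.1]
grip_width: 0.0003
```

```bash
python3 - <<'E'
from bench import r
from h import *
s=r.sense();print(s["tool_pos"],s["wrist_force"],abs(s["dq"]).max())
c=[r.capture(n)["color"][:,:,::-1] for n in("side","scene")]
cv2.imwrite("pics/end.png",np.hstack([cv2.resize(c[0][150:360,200:480],(400,300),interpolation=2),cv2.resize(c[1][160:340,170:410],(400,300),interpolation=2)]))
E
```

```text
[0.40988257 0.39523685 0.34200394] [-0.39648255 -0.14116044 -1.0750066 ] 0.07274873089989234
```

View pics/end.png

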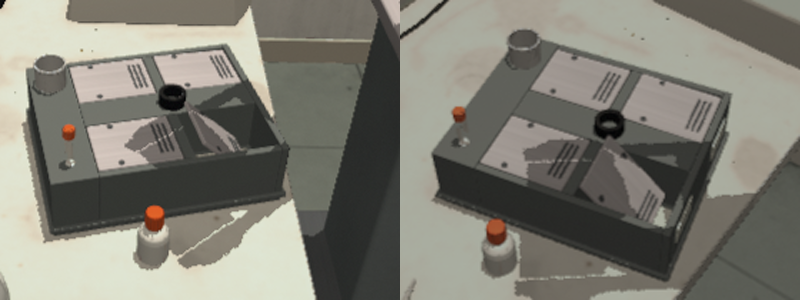

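The front-left flap stands open, the other three are shut, all the loose items are in place and the arm is clear.

```bash
python3 -c "
from bench import r
print(r.finish_job())"
```

```text
the job is handed in; nothing more can be done
None
```

The front-left flap was the one with room. It is now pushed down to its stop and stays open, and the job is handed in; no verdict is reported.

- **Front-right flap:** I pressed this first. It stopped dead, with no further travel as the force rose to 18 N, so I left it.
- **Front-left flap:** It rocked at about 1–2 N. I pushed it down until the force rose to about 15 N, with the fingertips about 41 mm below the top, then drew straight up about 29 cm.
- **Back flaps:** I did not touch either of them.

In the last pictures the front-left flap stands steeply open, the other three are shut, and the loupe, vial, cup and dropping bottle look unmoved. The wrist force was back to about 1 N, which is noise level. I judged the flap angle from the push depth and the pictures, not from a direct measurement. No check failed or disagreed. About 12.6 s of the 48 s were used.

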